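# Latch the dry-goods bin shut

### The arm

A 7-joint arm with a two-finger parallel gripper is mounted at the origin on the work surface. World frame = base frame: x ahead of the robot, y to its left, z up, the work surface at z = 0. Lengths are in mm, angles in rad, forces in N, time in s.
With the tool pointing down it reaches from about 425 to 875 mm from the base axis. Payload 4.7 kg.
Tool frame: the origin (TCP) lies on the centre line of the jaws, within the pads' length; the fingertips stand 19 mm ahead of it and the grasp point (between the pads) is the TCP (r.finger_overhang is the distance from the TCP to the fingertips, in mm); z points along the fingers, y is the line along which they close (so a half turn about z gives the same grasp; the last joint's range is limited). The gripper opens to 87 mm and grips with 3 to 60 N. Pads are 19 mm wide; open, the fingers measure 117 mm over their backs; the gripper's body (75 mm by 190 mm) begins 51 mm behind the grasp point.
Start: joints at [1.219, 0.321, -0.07, 1.45, 0.023, 1.371, -0.057], TCP at [232.484, -607.021, 241.587] pointing down, gripper open.
Joint ranges: [-2.86, 2.86], [-0.3, 2.09], [-1.38, 1.24], [0.06, 2.45], [-1.56, 4.7], [0.09, 2.05], [-2.69, 2.69]. Speed limits (rad/s): [2.57, 2.57, 3.14, 3.14, 3.14, 3.14, 3.14].

### API

Orientations are given as [roll, pitch, yaw] about the fixed x, y, z axes, in that order (R = Rz(yaw) Ry(pitch) Rx(roll)).
In Python, from bench import r gives the robot as it stands.
- The arm moves only by the tool move_arm, never from a script. Its argument "motion" is a list of rows, each an object with "translation": the shift along the tool's x, y, z in cm, a list of three; "turn": the turn, a rotation vector about the tool's x, y, z in rad, a list of three. In form: [{"translation": [tx, ty, tz], "turn": [wx, wy, wz]}, ...]. A call has 1 to 20 rows; each row shifts and turns the commanded pose from where the row before left it, along the tool's axes as they then stand; what a row does not reach is not made up. A row lasts 1/12 s, in which the tool goes at most 41.7 mm and 7.16 degrees, less where a joint would pass 70% of its speed; a pose out of reach is approached as far as the arm can. A call with a gripper value outside its range is refused whole. "jaw" is the opening, from 0 (shut) to 1 (fully open), set as the call begins (left out, the last holds). The fingers move at their own pace and stop on an object; the grip force is fixed at half the most. Time passes only in rows, so rows that do not move let the fingers close. It gives the time, the measured TCP pose, the force, the opening and the grip force at its end, in the units of the state.
- r.read_state(): the state, without advancing time (a new reading comes with each control period).
- r.grab_frame(name): name is "scene" or "top" or "wrist"; returns a dict with "pixels" (420x560x3 uint8, red, green, blue), "fx", "fy", "cx", "cy" (pixels), "R" (3x3) and "t" (3): a world point X has camera coordinates R X + t; the wrist camera has in their place "hand_eye" (4x4, takes a point from camera to tool coordinates, whose origin is the TCP and whose axes are the flange's). Camera axes: x right, y down, z forward; pixel columns grow to the right and rows downward; lengths in mm; the calibration is good to about 2 mm. A picture is of the moment at which its call begins: read the wrist's pose just before it. There is no depth.
- r.close_job(): hands the job in; it is judged then, once.
The state is a dict: "clock": time; "joint_pos": joint angles; "qd": joint speeds; "joint_efforts": joint torques, N m; "position": TCP position; "orientation": TCP orientation; "wrist_force": force on the tool from outside, world axes, zero at the start; "ft_torque": the same for the moment, N m; "width": finger opening in mm; "grip_force": force on a finger pad.
Only numpy, scipy, OpenCV 4.12 (cv2) and the standard library are available. Lean on these libraries where they do the work, as an engineer would, in place of code of your own. Each camera call takes 0.05 s, during which the arm holds its last target. There are 200 camera calls.

### The job

The lid of the dry-goods bin on the shop counter stands ajar on its springy seal: swing the latch's wire bail over the keeper on the lid, let its cross-bar down behind the keeper's low upstand, and draw it gently forward by the yellow handle just until you feel it catch on the upstand. Then let go and press the red lever down, without forcing it, until it snaps past centre against its stop and holds the lid tight by itself. Leave the things standing around the bin where they are.

Things in the scene. Friction and masses are not known exactly. Their poses are not given: they have to be found in the camera images.
- bin: White dry-goods bin, heavy, immovable, 240 deep (x), 200 wide (y), 150 mm high without lid. Front looks along its +x (roughly away from the robot); z up. Origin on its underside; back wall at x -110, front foot at x 130 mm. The front slopes 45 deg from (x,z) (40,150) mm at the rim to (130,60), then upright. The toggle latch is on the slope in the plane y = 0.
- lid_hinge (a point): Middle of the lid's hinge axis (along bin y) at the bin's back rim, bin (-110,0,152) mm; frame as the bin's. The blue lid is 153 deep, 208 wide, 8 mm thick.
- lid (a joint): Blue hinged lid, rad: 0 nominally shut, positive open. It rests at about 0.077 (front about 12 mm up) on a springy seal with 40 N m per rad: it gives way some 0.6 mm per newton pressed down at the keeper, and pushes up 15 to 30 N when shut. Latched and tight it reads below 0.04 (-0.03 to 0.03, by the keeper's setting).
- keeper_seat (a point): On the lid's front edge, mid-width: nominal centre of the seated cross-bar, (152,0,15) mm from the hinge in the lid's frame (x forward, z up). Steel keeper, 26 mm wide: flat ledge, top 3 mm below this point, from 25 mm behind it; low upstand at its front, 6 mm thick, rear face 3 mm ahead of the point, top only 1.5 mm above it.
- keeper_screw (a point): Screw head on the keeper, nominally 18 mm behind keeper_seat, 3 mm below it. The keeper is screw-adjusted: ledge and upstand really stand up to 5.5 mm farther forward or back than both points tell, fixed during the job, so the upstand must be found by feel. Dragging the bar on it with over 25 N (about 10 N more at the handle) would bend it.
- lever (a joint): Red over-centre lever, turns about bin y at lever_pivot. Rad: 0 points 45 deg up and forward, positive is forward and down (0.785 level), dead centre near 1.57, stop at 1.77 lying along the slope. Stays where left if unloaded (50 mN m). With the bar hooked, pressing takes 4 to 10 N near the tip, most at 0.8 to 1.2; past dead centre it is drawn to its stop. Over 30 N is forcing it.
- lever_pivot (a point): Axis of the lever, at bin (81.3,0,127.7) mm, 13 mm off the slope; frame as the bin's. The lever carries the bail's pins 18 mm from here, so the bar gets well behind the upstand only with the lever near 0 or below (it turns to -0.5); at the start it is lower and comes up when the bail is pulled up and back.
- lever_tip (a point): Middle of the red lever's free end, 54 mm from the pivot. Lever 26 mm wide (30 at the end), 6 mm thick. Frame: z out along the lever, y along bin y, -x is the upper face, to be pressed.
- bail (a joint): Steel bail: two 5 mm rods 52 mm apart pinned on the lever, a 6 mm cross-bar 73.5 mm from the pins, a yellow handle at the end. Rad, relative to the lever: 0 along it, positive swings back to the lid. It stands (0.785 - lever + bail) above bin forward: 1.57 upright, about 2.4 hooked. Stiff pins (45 mN m): the turning lever lifts it, and a bar left over 5 mm short of the upstand slips off.
- bail_bar (a point): Centre of the bail's cross-bar, the only part of the bail that touches the keeper (the rods pass at its sides). Frame: z out along the bail from the pins, y along bin y.
- bail_handle (a point): Centre of the yellow handle, 38 mm beyond the cross-bar, 111.5 mm from the pins: a bar of diameter 12, length 64 mm along bin y. Pinch its middle from above across its 12 mm, fingers between the rods (47 mm apart inside), with about 12 N (not over 25); it turns in the fingers. Swinging or drawing the bail takes 6 to 14 N; when the bar catches, the pull climbs about 4 N per mm. Frame as bail_bar.
- egg_bowl: Bystander: wooden bowl full of eggs, 144 mm across, about 85 mm high with eggs, beside the bin, loose. Origin under its centre.
- jar: Bystander: amber glass jar with a green cap, 68 mm across, 115 mm high, beside the bin, loose. Origin under its centre.
- carton: Bystander: small cardboard carton 50 x 110 x 60 mm in front of the bin, loose. Origin under its centre.

How it is judged:
By the outcome, as a careful person would: the job done as asked, in the order asked, and still so for the second after the job is handed in, with the robot touching nothing.
It also fails if it takes over 72 s, if anything falls off the work surface, if the arm or the gripper's body presses on something with over 40 N, if the wrist force passes 120 N, or if a joint passes its speed limit or range.

## Working session

There is one attempt and no reset: what is moved stays moved. The work goes in short steps, Python scripts to look and compute and a tool call to move; the robot and the scene stay as the last step left them, time stands still between calls to the robot, and variables do not carry over. Pictures are saved under pics/ and viewed, at most 10 in all, crops included, and the job is handed in when it is done.

Besides the shell and the picture viewer there is one more tool, called after "Emit:" as name([rows], argument=value, ...), one row to a line, values as JSON. move_arm: Moves the arm, as the interface text tells. Its arguments: {"type":"object","properties":{"motion":{"type":"array","items":{"type":"object","properties":{"translation":{"type":"array","items":{"type":"number"}},"turn":{"type":"array","items":{"type":"number"}}}}},"jaw":{"type":"number"}},"required":["motion"]}

```bash
mkdir -p pics; ls
python3 - <<'E'
from bench import r
import cv2,numpy as np
s=r.read_state(); print(s)
for n in ("scene","top"):
    f=r.grab_frame(n); cv2.imwrite(f"pics/{n}0.png",f["pixels"][:,:,::-1]); np.save(f"pics/{n}0.npy",f,allow_pickle=True)
    print(n,{k:np.round(v,3).tolist() for k,v in f.items() if k!="pixels"})
E
```

```text
pics
{'clock': 0.0, 'joint_pos': array([ 1.21912586,  0.32181266, -0.07005172,  1.45168306,  0.0226177 ,
        1.37077155, -0.05688492]), 'qd': array([ 1.14233029e-04, -3.32087357e-04, -1.03888049e-03, -1.30625181e-03,
        9.99554601e-06,  9.24139040e-05,  1.30627300e-03]), 'joint_efforts': array([ 1.16114488e-04, -4.91287100e+01, -4.03894270e-01, -3.12530208e+01,
       -6.39674510e-02,  4.36861231e-02,  1.79861372e-04]), 'position': array([ 232.23208283, -606.54963996,  240.46387809]), 'orientation': array([-3.13970838e+00,  1.25352947e-04,  3.65788627e-01]), 'wrist_force': array([0.18346467, 0.0086496 , 1.46352313]), 'ft_torque': array([-0.01176307, -0.01307119, -0.05796773]), 'grip_force': 0.0, 'width': 87.31328886487692}
scene {'fx': 538.232, 'fy': 538.232, 'cx': 285.504, 'cy': 208.716, 'R': [[0.21, 0.978, 0.009], [0.725, -0.15, -0.672], [-0.656, 0.147, -0.741]], 't': [-145.721, -300.8, 1579.146]}
top {'fx': 421.233, 'fy': 421.233, 'cx': 278.771, 'cy': 204.997, 'R': [[-0.003, -1.0, 0.018], [-0.992, 0.0, -0.129], [0.129, -0.018, -0.991]], 't': [17.198, 595.681, 978.646]}
```

View pics/scene0.png

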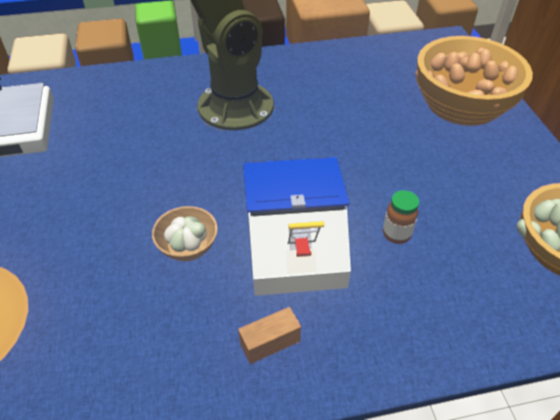

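View pics/top0.png

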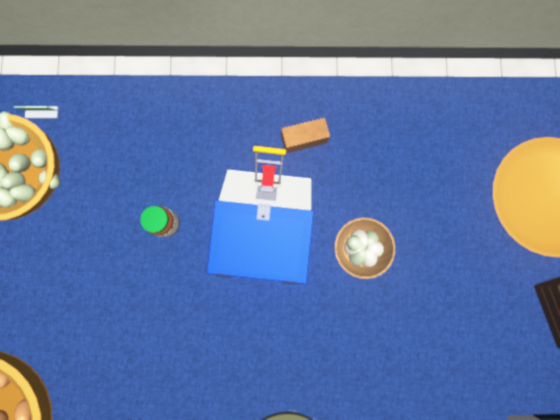

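The top view shows the lid with corners near (216,203), (312,211), (307,282) and (208,273), the yellow handle at (269,150), the red lever at (268,176), the keeper at (263,212), the bowl at (365,248), the jar at (157,220) and the carton at (306,134). In the scene view the handle is at (306,225) and the lever at (303,247).

```bash
cat > h.py <<'E'
import numpy as np,cv2
def proj(f,X):
    c=f["R"]@np.asarray(X,float)+f["t"]; return np.array([f["fx"]*c[0]/c[2]+f["cx"],f["fy"]*c[1]/c[2]+f["cy"]])
def ray(f,p):
    d=np.array([(p[0]-f["cx"])/f["fx"],(p[1]-f["cy"])/f["fy"],1]); R=np.array(f["R"])
    d=R.T@d; return -R.T@np.array(f["t"]),d/np.linalg.norm(d)
def plane(f,p,z):
    o,d=ray(f,p); return o+d*(z-o[2])/d[2]
def tri(fs,ps):
    A=np.zeros((3,3));b=np.zeros(3);L=[ray(f,p) for f,p in zip(fs,ps)]
    for o,d in L:
        P=np.eye(3)-np.outer(d,d);A+=P;b+=P@o
    X=np.linalg.solve(A,b); return X,[np.linalg.norm((np.eye(3)-np.outer(d,d))@(X-o)) for o,d in L]
def mask(img,lo,hi,roi):
    h=cv2.cvtColor(img,cv2.COLOR_RGB2HSV); m=cv2.inRange(h,np.array(lo),np.array(hi)); k=np.zeros_like(m)
    x0,y0,x1,y1=roi;k[y0:y1,x0:x1]=m[y0:y1,x0:x1];return k
def big(m):
    c,_=cv2.findContours(m,cv2.RETR_EXTERNAL,cv2.CHAIN_APPROX_NONE); return max(c,key=cv2.contourArea)
def cen(m):
    n,l,s,c=cv2.connectedComponentsWithStats(m); i=1+np.argmax(s[1:,4]); return c[i],s[i,4]
E
python3 - <<'E'
from h import *
fs={n:np.load(f"pics/{n}0.npy",allow_pickle=True).item() for n in("scene","top")}
roi={"scene":(235,150,360,300),"top":(195,130,330,300)}
def both(lo,hi,name,rois=roi):
    ps=[];
    for n in fs:
        m=mask(fs[n]["pixels"],lo,hi,rois[n]); c,a=cen(m); rr=cv2.minAreaRect(big(m)); ps.append(c); print(name,n,c.round(1),a,cv2.boxPoints(rr).round(1).tolist())
    print(name,*tri(list(fs.values()),ps))
both((20,150,120),(35,255,255),"yellow",)
both((0,170,120),(6,255,255),"red")
for n in fs:
    im=fs[n]["pixels"]; print(n,[im[p[1],p[0]].tolist() for p in ([(300,180),(200,280)] if n=="scene" else [(250,250),(200,300)])])
# lid
P=[]
for n in fs:
    h=cv2.cvtColor(fs[n]["pixels"],cv2.COLOR_RGB2HSV); 
    m=mask(fs[n]["pixels"],(100,180,150),(125,255,255),roi[n]); c=big(m); q=cv2.approxPolyDP(cv2.convexHull(c),5,True)[:,0]; print("lid",n,q.tolist()); 
both((50,120,70),(85,255,255),"jarcap",{"scene":(370,180,440,250),"top":(130,190,190,245)})
for p in [(216,203),(312,211),(307,282),(208,273)]: print(plane(fs["top"],p,165).round(0))
print("bowl",plane(fs["top"],(365,248),70).round(0),"carton",plane(fs["top"],(306,130),60).round(0))
for n in fs: 
  x0,y0,x1,y1=roi[n]; cv2.imwrite(f"pics/c_{n}.png",cv2.resize(fs[n]["pixels"][y0:y1,x0:x1,::-1],None,fx=4.6 if n=="scene" else 3.5,fy=3.5 if 0 else (3.9 if n=="scene" else 3.5),interpolation=cv2.INTER_CUBIC))
E
```

```text
yellow scene [306.3 224.7] 106 [[289.79998779296875, 224.1999969482422], [322.0, 221.89999389648438], [322.20001220703125, 225.10000610351562], [290.0, 227.39999389648438]]
yellow top [269.8 150. ] 161 [[253.60000610351562, 151.1999969482422], [254.10000610351562, 145.89999389648438], [286.20001220703125, 149.10000610351562], [285.70001220703125, 154.39999389648438]]
yellow [679.87939139  38.20978526 235.2357635 ] [np.float64(0.8820460604812064), np.float64(0.882046060481171)]Traceback (most recent call last):
  File "<stdin>", line 10, in <module>
  File "<stdin>", line 7, in both
  File "h.py", line 20, in cen
    n,l,s,c=cv2.connectedComponentsWithStats(m); i=1+np.argmax(s[1:,4]); return c[i],s[i,4]
                                                     ~~~~~~~~~^^^^^^^^^
    return _wrapfunc(a, 'argmax', axis=axis, out=out, **kwds)
    return bound(*args, **kwds)
ValueError: attempt to get argmax of an empty sequence
```

Run:
```python
from h import *
fs={n:np.load(f"pics/{n}0.npy",allow_pickle=True).item() for n in("scene","top")}
roi={"scene":(235,150,360,300),"top":(195,130,330,300)}
print(fs["top"]["pixels"][176,268],fs["scene"]["pixels"][247,303],[fs["scene"]["pixels"][p[1],p[0]].tolist() for p in[(300,180),(200,280)]],[fs["top"]["pixels"][p[1],p[0]].tolist() for p in[(250,250),(200,300)]])
def both(lo,hi,name,rois=roi):
    ps=[]
    for n in fs:
        m=mask(fs[n]["pixels"],lo,hi,rois[n]); c,a=cen(m); ps.append(c); print(name,n,c.round(1),a,cv2.boxPoints(cv2.minAreaRect(big(m))).round(1).tolist())
    print(name,*tri(list(fs.values()),ps))
def red(im,roi):
    im=im.astype(int); m=((im[...,0]>130)&(im[...,1]<70)&(im[...,2]<70)).astype(np.uint8)*255; k=m*0; x0,y0,x1,y1=roi; k[y0:y1,x0:x1]=m[y0:y1,x0:x1]; return k
ps=[]
for n in fs:
    m=red(fs[n]["pixels"],roi[n]); c,a=cen(m); ps.append(c); print("red",n,c.round(1),a,cv2.boxPoints(cv2.minAreaRect(big(m))).round(1).tolist())
print(tri(list(fs.values()),ps))
Q={}
for n in fs:
    m=mask(fs[n]["pixels"],(100,150,170),(125,255,255),roi[n]); c=big(m); q=cv2.approxPolyDP(cv2.convexHull(c),5,True)[:,0]; print("lid",n,q.tolist())
both((40,100,50),(85,255,255),"jarcap",{"scene":(370,180,440,250),"top":(130,190,190,245)})
print("bowl",plane(fs["top"],(365,248),70).round(0),"carton",plane(fs["top"],(306,130),60).round(0))
# yellow ends
Y=[[tri(list(fs.values()),p)[0].round(1)] for p in ([(290,225.8),(286,151.8)],[(322.1,223.5),(253.8,148.5)])]; print(Y)
Y=[[tri(list(fs.values()),p)[0].round(1)] for p in ([(290,225.8),(253.8,148.5)],[(322.1,223.5),(286,151.8)])]; print(Y)
x0,y0,x1,y1=(205,135,325,290); a=cv2.resize(fs["top"]["pixels"][y0:y1,x0:x1,::-1],(400,516),interpolation=2)
x0,y0,x1,y1=(240,150,356,300);b=cv2.resize(fs["scene"]["pixels"][y0:y1,x0:x1,::-1],(399,516),interpolation=2)
cv2.imwrite("pics/crop.png",np.hstack([a,b]))
```

```text
[251  79  85] [227  84  80] [[53, 98, 221], [76, 101, 156]] [[77, 149, 252], [65, 100, 176]]Traceback (most recent call last):
  File "<stdin>", line 14, in <module>
  File "h.py", line 20, in cen
    n,l,s,c=cv2.connectedComponentsWithStats(m); i=1+np.argmax(s[1:,4]); return c[i],s[i,4]
                                                     ~~~~~~~~~^^^^^^^^^
    return _wrapfunc(a, 'argmax', axis=axis, out=out, **kwds)
    return bound(*args, **kwds)
ValueError: attempt to get argmax of an empty sequence
```

Run:
```python
from h import *
fs={n:np.load(f"pics/{n}0.npy",allow_pickle=True).item() for n in("scene","top")}
F=list(fs.values())
roi={"scene":(235,150,360,300),"top":(195,130,330,300)}
def both(fn,name,rois=roi):
    ps=[]
    for n in fs:
        im=fs[n]["pixels"].astype(int); m=fn(im[...,0],im[...,1],im[...,2]).astype(np.uint8)*255; k=m*0; x0,y0,x1,y1=rois[n]; k[y0:y1,x0:x1]=m[y0:y1,x0:x1]
        if not k.any(): print(name,"none");return
        c,a=cen(k); ps.append(c); g=big(k); print(name,n,c.round(1),a,cv2.boxPoints(cv2.minAreaRect(g)).round(1).tolist(),"poly",cv2.approxPolyDP(cv2.convexHull(g),4,True)[:,0].tolist())
    print(name,*tri(F,ps))
both(lambda R,G,B:(R>150)&(G<125)&(B<125),"red")
both(lambda R,G,B:(B>195)&(R<120)&(B-R>120),"lid")
both(lambda R,G,B:(G-R>50)&(G-B>30),"cap",{"scene":(370,180,440,250),"top":(130,190,190,245)})
print("bowl",plane(fs["top"],(365,248),70).round(0),"carton",plane(fs["top"],(306,130),60).round(0))
print([tri(F,p)[0].round(1) for p in ([(290,225.8),(253.8,148.5)],[(322.1,223.5),(286,151.8)])])
x0,y0,x1,y1=(205,135,325,290); a=cv2.resize(fs["top"]["pixels"][y0:y1,x0:x1,::-1],(400,516),interpolation=2)
x0,y0,x1,y1=(240,150,356,300);b=cv2.resize(fs["scene"]["pixels"][y0:y1,x0:x1,::-1],(399,516),interpolation=2)
cv2.imwrite("pics/crop.png",np.hstack([a,b]))
```

```text
red scene [302.1 246. ] 203 [[294.29998779296875, 239.10000610351562], [307.20001220703125, 236.8000030517578], [310.3999938964844, 253.89999389648438], [297.3999938964844, 256.29998779296875]] poly [[306, 238], [310, 254], [297, 254], [295, 239]]
red top [267.9 174.7] 222 [[260.6000061035156, 183.8000030517578], [263.0, 164.60000610351562], [275.20001220703125, 166.1999969482422], [272.79998779296875, 185.39999389648438]] poly [[263, 165], [275, 167], [271, 185], [262, 184]]
red [650.27369569  41.82317539 136.09128691] [np.float64(0.14091182016649414), np.float64(0.14091182016647655)]
lid scene [293.5 182.4] 4340 [[243.1999969482422, 162.6999969482422], [344.8999938964844, 155.5], [348.20001220703125, 202.6999969482422], [246.5, 209.89999389648438]] poly [[336, 157], [348, 202], [247, 208], [245, 163]]
lid top [260.1 242.9] 7180 [[205.6999969482422, 273.79998779296875], [213.5, 199.5], [314.79998779296875, 210.1999969482422], [307.0, 284.5]] poly [[215, 200], [313, 210], [306, 283], [207, 273]]
lid [499.61626971  57.82234206 161.79711944] [np.float64(0.13897324219959964), np.float64(0.1389732421995854)]
cap scene [404.9 200.4] 432 [[392.0, 191.0], [418.0, 191.0], [418.0, 210.0], [392.0, 210.0]] poly [[417, 197], [411, 210], [392, 203], [399, 191]]
cap top [153.8 218.9] 581 [[141.0, 206.0], [167.0, 206.0], [167.0, 232.0], [141.0, 232.0]] poly [[158, 206], [167, 222], [150, 232], [141, 215]]
cap [555.18596719 295.03692503 112.67942487] [np.float64(0.46767962239186206), np.float64(0.4676796223917904)]
bowl [ 491. -183.   70.] carton [776. -50.  60.]
[array([678.2,  39.8, 234.3]), array([682.7,  35.3, 244. ])]
```

View pics/crop.png

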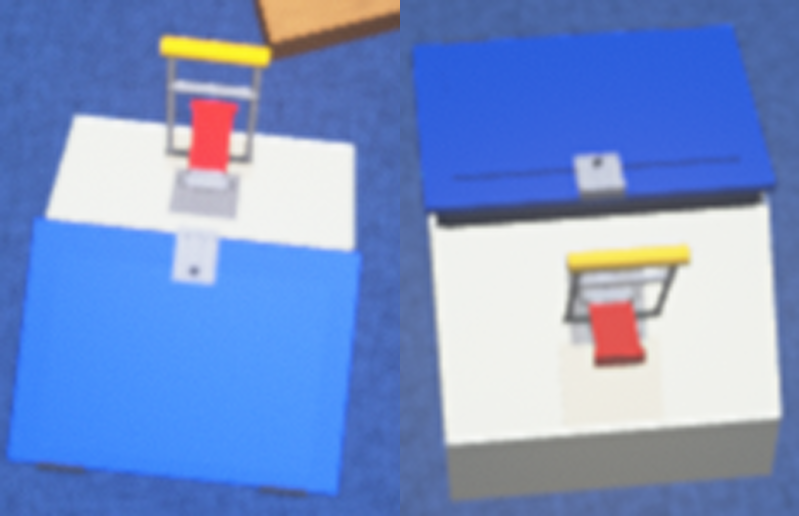

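The crop shows the bail nearly upright around the red lever, the keeper and screw on the lid front, and the latch facing away from the robot. I'll fit the bin pose next.

```bash
cat >> h.py <<'E'
def corners(im,roi,thr):
    im=im.astype(int);R,G,B=im[...,0],im[...,1],im[...,2]
    m=((B>thr)&(R<120)&(B-R>120)).astype(np.uint8)*255;k=m*0;x0,y0,x1,y1=roi;k[y0:y1,x0:x1]=m[y0:y1,x0:x1]
    k=cv2.morphologyEx(k,cv2.MORPH_CLOSE,np.ones((15,15)));k=cv2.morphologyEx(k,cv2.MORPH_OPEN,np.ones((9,9)))
    c=big(k)[:,0].astype(np.float32); q=cv2.approxPolyDP(cv2.convexHull(c.astype(np.int32)),6,True)[:,0].astype(float)
    L=[]
    for a,b in zip(q,np.roll(q,-1,0)):
        d=(b-a)/np.linalg.norm(b-a);n=np.array([-d[1],d[0]]);s=(c-a)@d
        p=c[(abs((c-a)@n)<3)&(s>8)&(s<np.linalg.norm(b-a)-8)]; L.append(cv2.fitLine(p.astype(np.float32),cv2.DIST_HUBER,0,.01,.01).ravel())
    out=[]
    for l,m2 in zip(np.roll(L,1,0),L):
        t=np.linalg.solve(np.array([l[:2],-m2[:2]]).T,m2[2:]-l[2:]);out.append(l[2:]+t[0]*l[:2])
    return np.array(out)
E
python3 - <<'E'
from h import *
fs={n:np.load(f"pics/{n}0.npy",allow_pickle=True).item() for n in("scene","top")}
roi={"scene":(235,150,360,225),"top":(195,190,330,300)}
th=.077; c,s=np.cos(th),np.sin(th)
def lidpt(x,y,z): return np.array([-110+x*c-z*s,y,152+z*c+x*s])
allw=[];allb=[]
for n in fs:
    q=corners(fs[n]["pixels"],roi[n],195); print(n,q.round(1).tolist())
    W=np.array([plane(fs[n],p,165) for p in q])
    m=W.mean(0); b=[]; w=[]
    for p,X in zip(q,W):
        bp=lidpt(153 if X[0]>m[0] else 0,104 if X[1]>m[1] else -104,8); w.append(plane(fs[n],p,bp[2]));b.append(bp)
    w=np.array(w);b=np.array(b); print(w.round(1).tolist()); allw.append(w);allb.append(b)
    print("edges",[round(float(np.linalg.norm(w[i]-w[(i+1)%4])),1) for i in range(4)])
def fit(w,b):
    wc,bc=w.mean(0),b.mean(0);H=(b-bc)[:,:2].T@(w-wc)[:,:2]; y=np.arctan2(H[0,1]-H[1,0],H[0,0]+H[1,1])
    R=np.array([[np.cos(y),-np.sin(y)],[np.sin(y),np.cos(y)]]);t=wc[:2]-R@bc[:2]; return t,y,np.abs((b[:,:2]@R.T+t)-w[:,:2]).max()
for w,b in list(zip(allw,allb))+[(np.vstack(allw),np.vstack(allb))]: t,y,e=fit(w,b); print("bin",t.round(1),y.round(4),"res",e.round(1))
R=np.array([[np.cos(y),-np.sin(y),0],[np.sin(y),np.cos(y),0],[0,0,1]]);t=np.r_[t,0]
for nm,p in (("yellow",{"scene":(306.3,224.7),"top":(269.8,150)}),("red",{"scene":(302.1,246),"top":(267.9,174.7)})):
    for n in fs:
        o,d=ray(fs[n],p[n]);o=R.T@(o-t);d=R.T@d; print(nm,n,(o-d*o[1]/d[1]).round(1) if abs(d[1])>.3 else "", end=" ")
    X=R.T@(tri(list(fs.values()),list(p.values()))[0]-t);print("tri",X.round(1))
for v in [(-110+134*c-12*s,0,152+12*c+134*s)]:print("screw pred",[proj(fs[n],R@np.array(v)+t).round(1).tolist() for n in fs])
E
```

```text
scene [[335.8999938964844, 157.3000030517578], [347.8999938964844, 202.1999969482422], [246.89999389648438, 209.5], [243.89999389648438, 163.0]]
[[439.9, 167.9, 160.0], [586.7, 150.9, 171.7], [565.0, -52.6, 171.7], [417.2, -35.4, 160.0]]
edges [148.2, 204.6, 149.2, 204.6]
top [[214.39999389648438, 201.1999969482422], [313.6000061035156, 211.8000030517578], [306.5, 283.6000061035156], [206.3000030517578, 272.79998779296875]]
[[586.4, 153.5, 171.7], [563.9, -54.0, 171.7], [415.4, -38.6, 160.0], [438.2, 169.2, 160.0]]
edges [208.7, 149.7, 209.0, 149.5]
bin [536.3  53.9] -0.1111 res 2.9
bin [535.1  53.8] -0.1073 res 1.9
bin [535.7  53.8] -0.1092 res 2.8
yellow scene  yellow top  tri [1.450e+02 2.000e-01 2.352e+02]
red scene  red top  tri [115.1   0.5 135.9]
screw pred [[296.9, 198.6], [263.2, 214.4]]
```

Emit:
move_arm([
  {"translation": [3.24, -2.21, -0.6], "turn": [0, 0, 0]},
  {"translation": [3.24, -2.21, -0.6], "turn": [0, 0, 0]},
  {"translation": [3.24, -2.21, -0.6], "turn": [0, 0, 0]},
  {"translation": [3.24, -2.21, -0.6], "turn": [0, 0, 0]},
  {"translation": [3.24, -2.21, -0.6], "turn": [0, 0, 0]},
  {"translation": [3.24, -2.21, -0.6], "turn": [0, 0, 0]},
  {"translation": [3.24, -2.21, -0.6], "turn": [0, 0, 0]},
  {"translation": [3.24, -2.21, -0.6], "turn": [0, 0, 0]},
  {"translation": [3.24, -2.21, -0.6], "turn": [0, 0, 0]},
  {"translation": [3.24, -2.21, -0.6], "turn": [0, 0, 0]},
  {"translation": [3.24, -2.21, 0], "turn": [0, 0, 0]},
  {"translation": [3.24, -2.21, 0], "turn": [0, 0, 0]},
  {"translation": [3.24, -2.21, 0], "turn": [0, 0, 0]},
  {"translation": [3.24, -2.21, 0], "turn": [0, 0, 0]},
  {"translation": [3.24, -2.21, 0], "turn": [0, 0, 0]},
  {"translation": [3.24, -2.21, 0], "turn": [0, 0, 0]},
  {"translation": [3.24, -2.21, 0], "turn": [0, 0, 0]},
  {"translation": [3.24, -2.21, 0], "turn": [0, 0, 0]},
  {"translation": [3.24, -2.21, 0], "turn": [0, 0, 0]},
  {"translation": [3.24, -2.21, 0], "turn": [0, 0, 0]},
])

```text
clock: 1.77
position: [680.2, 38.8, 300.9]
orientation: [3.142, 0.001, 0.365]
wrist_force: [1.1, -0.1, 0.3]
width: 87.1
grip_force: 0.0
```

Emit:
move_arm([
  {"translation": [0, 0, 0], "turn": [0, 0, -0.11]},
  {"translation": [0, 0, 0], "turn": [0, 0, -0.11]},
  {"translation": [0, 0, 0], "turn": [0, 0, -0.11]},
  {"translation": [0, 0, 0], "turn": [0, 0, -0.11]},
  {"translation": [0, 0, 0], "turn": [0, 0, -0.11]},
  {"translation": [0, 0, 0], "turn": [0, 0, -0.11]},
  {"translation": [0, 0, 0], "turn": [0, 0, -0.11]},
  {"translation": [0, 0, 0], "turn": [0, 0, -0.11]},
  {"translation": [0, 0, 0], "turn": [0, 0, -0.11]},
  {"translation": [0, 0, 0], "turn": [0, 0, -0.106]},
  {"translation": [0, 0, 0], "turn": [0, 0, 0]},
  {"translation": [0, 0, 0], "turn": [0, 0, 0]},
], jaw=0.5)

```text
clock: 2.77
position: [679.4, 37.4, 301.0]
orientation: [-3.141, 0.0, 1.459]
wrist_force: [-0.5, 0.8, -0.7]
width: 43.8
grip_force: 0.0
```

```bash
cat >> h.py <<'E'
from scipy.spatial.transform import Rotation as Ro
BY=-0.109; BT=np.array([535.7,53.8,0]); BR=Ro.from_euler('z',BY).as_matrix()
def tobin(X): return BR.T@(np.asarray(X)-BT)
def wristcam(r):
    s=r.read_state();f=r.grab_frame("wrist"); T=Ro.from_euler('xyz',s["orientation"]).as_matrix(); E=np.array(f["hand_eye"])
    Rc=T@E[:3,:3];tc=T@E[:3,3]+s["position"]; f["R"]=Rc.T;f["t"]=-Rc.T@tc; return f
E
python3 - <<'E'
from h import *
from bench import r
f=wristcam(r); im=f["pixels"]; cv2.imwrite("pics/w1.png",im[:,:,::-1])
print("cam bin",tobin(-np.array(f["R"]).T@f["t"]).round(0))
m=mask(im,(18,120,120),(38,255,255),(0,0,560,420)); c,a=cen(m); print(c,a,cv2.boxPoints(cv2.minAreaRect(big(m))).round(0).tolist())
for z in(230,235,240): print(z,tobin(plane(f,c,z)).round(1))
E
```

```text
cam bin [146.  76. 444.]
[278.81492906 228.56014806] 1621 [[270.0, 182.0], [287.0, 182.0], [287.0, 277.0], [270.0, 277.0]]
230 [146.6   1.5 230. ]
235 [146.6   3.3 235. ]
240 [146.6   5.  240. ]
```

View pics/w1.png

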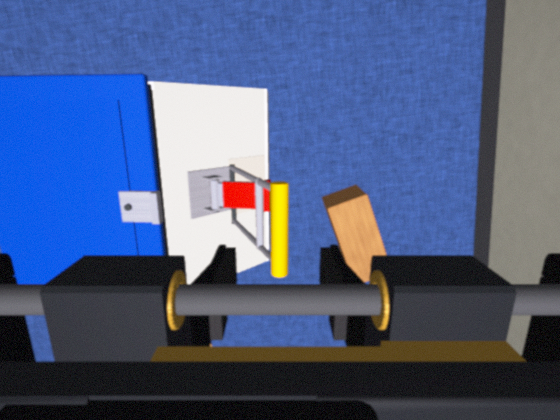

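The wrist view shows the handle at (279,228) centred between the fingers and aligned with them. I'll descend and close in stages.

Emit:
move_arm([
  {"translation": [0, 0.15, 1], "turn": [0, 0, 0]},
  {"translation": [0, 0, 1], "turn": [0, 0, 0]},
  {"translation": [0, 0, 1], "turn": [0, 0, 0]},
  {"translation": [0, 0, 1], "turn": [0, 0, 0]},
  {"translation": [0, 0, 1], "turn": [0, 0, 0]},
  {"translation": [0, 0, 0.9], "turn": [0, 0, 0]},
  {"translation": [0, 0, 0], "turn": [0, 0, 0]},
], jaw=0.35)

```text
clock: 3.4
position: [679.8, 37.0, 239.5]
orientation: [-3.138, 0.001, 1.462]
wrist_force: [0.1, 0.3, -0.2]
width: 30.4
grip_force: 0.0
```

Emit:
move_arm([
  {"translation": [0, 0, 0], "turn": [0, 0, 0]},
  {"translation": [0, 0, 0], "turn": [0, 0, 0]},
  {"translation": [0, 0, 0], "turn": [0, 0, 0]},
  {"translation": [0, 0, 0], "turn": [0, 0, 0]},
  {"translation": [0, 0, 0], "turn": [0, 0, 0]},
], jaw=0.15)

```text
clock: 3.82
position: [681.2, 37.5, 243.2]
orientation: [3.141, -0.0, 1.462]
wrist_force: [0.1, -0.4, -0.6]
width: 14.1
grip_force: 0.0
```

Emit:
move_arm([
  {"translation": [0, 0, 0], "turn": [0, 0, 0]},
  {"translation": [0, 0, 0], "turn": [0, 0, 0]},
  {"translation": [0, 0, 0], "turn": [0, 0, 0]},
], jaw=0.13)

```text
clock: 4.07
position: [681.1, 37.4, 242.7]
orientation: [3.141, 0.0, 1.462]
wrist_force: [1.0, 0.5, 0.8]
width: 11.8
grip_force: 6.6
```

```bash
cat >> h.py <<'E'
P=np.array([81.3,127.7]); SEAT=np.array([40.4,178.7])
def ik(X,L):  # point at L along bail -> pins elevation e, bail angle a
    v=np.asarray(X,float)-P;d=np.hypot(*v);e=np.arctan2(v[1],v[0])-np.arccos((d*d+18**2-L*L)/(36*d)); q=P+18*np.array([np.cos(e),np.sin(e)]); w=X-q; return e,np.arctan2(w[1],w[0])
def fk(e,a,L): return P+18*np.array([np.cos(e),np.sin(e)])+L*np.array([np.cos(a),np.sin(a)])
E
python3 - <<'E'
from h import *
H0=np.array([146.3,235.]); e0,a0=ik(H0,111.5); print("start lever",.785-e0,"a",a0)
B1=SEAT+[-9,10];e1,a1=ik(B1,73.5);print("over",.785-e1,a1)
N=16;prev=H0
ff=np.linspace(0,1,N+1)[1:]
for f in ff:
    g=min(1,f*1.6); e=e0+(e1-e0)*g;a=a0+(a1-a0)*f; h=fk(e,a,111.5);b=fk(e,a,73.5); print((h-prev).round(1),"H",h.round(1),"B-seat",(b-SEAT).round(1),"lever",round(.785-e,2));prev=h
for dx,dz in [(-9,5),(-9,0),(-6,0),(-3,0),(0,0),(3,0),(5,0)]:
    b=SEAT+[dx,dz];e,a=ik(b,73.5);print(dx,dz,"H",fk(e,a,111.5).round(1),"lever",round(.785-e,2),"a",a.round(2))
E
```

```text
start lever 0.3960573523401899 a 1.1223320817157065
over -0.3113482984264452 2.482899143886364
[-9.2  4.9] H [137.1 239.9] B-seat [83.2 25.7] lever 0.33
[-9.6  4.1] H [127.5 244. ] B-seat [76.6 28.8] lever 0.25
[-9.9  3.3] H [117.6 247.3] B-seat [69.9 31.3] lever 0.18
[-10.1   2.4] H [107.4 249.8] B-seat [62.9 33.3] lever 0.11
[-10.3   1.6] H [ 97.2 251.3] B-seat [55.9 34.7] lever 0.04
[-10.4   0.7] H [ 86.8 252.1] B-seat [48.7 35.4] lever -0.03
[-10.4  -0.1] H [ 76.4 251.9] B-seat [41.6 35.6] lever -0.1
[-10.3  -1. ] H [ 66.1 250.9] B-seat [34.4 35.2] lever -0.17
[-10.2  -1.9] H [ 55.9 249. ] B-seat [27.3 34.2] lever -0.24
[-10.   -2.7] H [ 45.9 246.3] B-seat [20.4 32.7] lever -0.31
[-8.6 -4.1] H [ 37.4 242.3] B-seat [14.7 30. ] lever -0.31
[-8.2 -4.8] H [ 29.2 237.5] B-seat [ 9.3 26.8] lever -0.31
[-7.7 -5.5] H [ 21.4 232. ] B-seat [ 4.2 23.2] lever -0.31
[-7.3 -6.1] H [ 14.2 225.9] B-seat [-0.5 19.2] lever -0.31
[-6.7 -6.7] H [  7.5 219.2] B-seat [-5.  14.8] lever -0.31
[-6.1 -7.2] H [  1.3 212. ] B-seat [-9. 10.] lever -0.31
-9 5 H [1.000e-01 2.052e+02] lever -0.15 a 2.54
-9 0 H [ -1.  198.5] lever 0.01 a 2.59
-6 0 H [  2.6 199.6] lever 0.15 a 2.56
-3 0 H [  6.5 200.8] lever 0.3 a 2.52
0 0 H [ 10.4 202.1] lever 0.46 a 2.48
3 0 H [ 14.6 203.5] lever 0.62 a 2.43
5 0 H [ 17.5 204.6] lever 0.73 a 2.39
```

Emit:
move_arm([
  {"translation": [0, 0, 0], "turn": [0, 0, 0]},
  {"translation": [0, -0.46, -0.25], "turn": [0, 0, 0]},
  {"translation": [0, -0.46, -0.24], "turn": [0, 0, 0]},
  {"translation": [0, -0.48, -0.21], "turn": [0, 0, 0]},
  {"translation": [0, -0.48, -0.2], "turn": [0, 0, 0]},
  {"translation": [0, -0.5, -0.17], "turn": [0, 0, 0]},
  {"translation": [0, -0.5, -0.16], "turn": [0, 0, 0]},
  {"translation": [0, -0.5, -0.12], "turn": [0, 0, 0]},
  {"translation": [0, -0.51, -0.12], "turn": [0, 0, 0]},
  {"translation": [0, -0.51, -0.08], "turn": [0, 0, 0]},
  {"translation": [0, -0.52, -0.08], "turn": [0, 0, 0]},
  {"translation": [0, -0.52, -0.04], "turn": [0, 0, 0]},
  {"translation": [0, -0.52, -0.03], "turn": [0, 0, 0]},
], jaw=0.122)

```text
clock: 5.15
position: [621.3, 43.9, 259.7]
orientation: [3.141, 0.0, 1.462]
wrist_force: [1.1, 0.7, -1.3]
width: 11.2
grip_force: 22.6
```

Emit:
move_arm([
  {"translation": [0, 0, 0], "turn": [0, 0, 0]},
  {"translation": [0, 0, 0], "turn": [0, 0, 0]},
], jaw=0.127)

```text
clock: 5.32
position: [621.1, 44.0, 259.7]
orientation: [-3.141, 0.0, 1.462]
wrist_force: [1.2, 1.1, 0.5]
width: 11.1
grip_force: 14.6
```

Run:
```python
from h import *
from bench import r
f=wristcam(r); im=f["pixels"]; cv2.imwrite("pics/w2.png",im[:,:,::-1])
m=mask(im,(18,120,120),(38,255,255),(0,0,560,420)); c,a=cen(m); print(c,a,cv2.boxPoints(cv2.minAreaRect(big(m))).round(0).tolist())
s=r.read_state(); print(s["wrist_force"].round(1),s["grip_force"],tobin(s["position"]).round(1))
```

```text
[277.74662345 244.57266343] 1851 [[266.0, 204.0], [289.0, 204.0], [289.0, 284.0], [266.0, 284.0]]
[-0.1  0.1  0.9] 14.335086196660995 [ 86.2  -0.5 259.7]
```

View pics/w2.png

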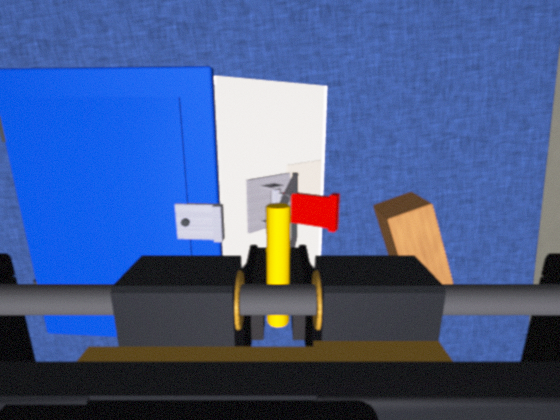

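The handle at (278,245) is held between the fingers with the bail upright, so I'll swing on over the keeper.

Emit:
move_arm([
  {"translation": [0, -0.52, 0], "turn": [0, 0, 0]},
  {"translation": [0, -0.52, 0.01], "turn": [0, 0, 0]},
  {"translation": [0, -0.52, 0.05], "turn": [0, 0, 0]},
  {"translation": [0, -0.51, 0.05], "turn": [0, 0, 0]},
  {"translation": [0, -0.51, 0.09], "turn": [0, 0, 0]},
  {"translation": [0, -0.51, 0.1], "turn": [0, 0, 0]},
  {"translation": [0, -0.5, 0.13], "turn": [0, 0, 0]},
  {"translation": [0, -0.5, 0.14], "turn": [0, 0, 0]},
  {"translation": [0, -0.43, 0.2], "turn": [0, 0, 0]},
  {"translation": [0, -0.43, 0.21], "turn": [0, 0, 0]},
  {"translation": [0, -0.41, 0.24], "turn": [0, 0, 0]},
  {"translation": [0, -0.41, 0.24], "turn": [0, 0, 0]},
  {"translation": [0, -0.39, 0.27], "turn": [0, 0, 0]},
  {"translation": [0, -0.38, 0.28], "turn": [0, 0, 0]},
  {"translation": [0, -0.37, 0.3], "turn": [0, 0, 0]},
  {"translation": [0, -0.36, 0.31], "turn": [0, 0, 0]},
  {"translation": [0, -0.34, 0.33], "turn": [0, 0, 0]},
  {"translation": [0, -0.33, 0.34], "turn": [0, 0, 0]},
  {"translation": [0, 0, 0], "turn": [0, 0, 0]},
  {"translation": [0, 0, 0], "turn": [0, 0, 0]},
])

```text
clock: 7.03
position: [542.3, 52.5, 226.3]
orientation: [-3.141, 0.0, 1.462]
wrist_force: [0.4, 0.6, -1.5]
width: 11.3
grip_force: 14.1
```

Run:
```python
from h import *
from bench import r
s=r.read_state(); print(s["wrist_force"].round(1),s["grip_force"],tobin(s["position"]).round(1))
f=r.grab_frame("scene"); im=f["pixels"]; a=cv2.resize(im[150:300,240:356,::-1],(464,600),interpolation=2); cv2.imwrite("pics/s2.png",a)
```

```text
[ 0.4  0.6 -1.5] 14.061295241117477 [  6.7  -0.6 226.3]
```

View pics/s2.png

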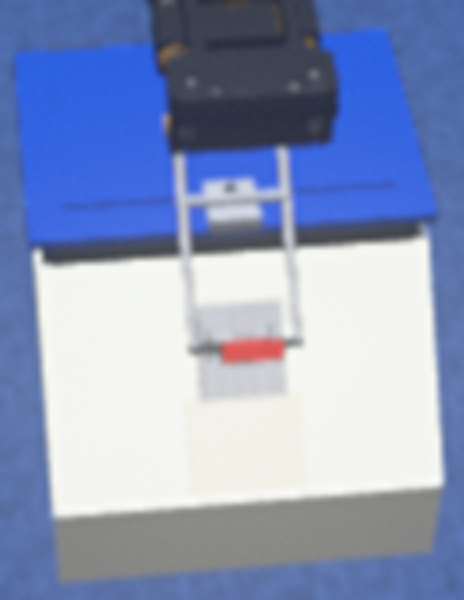

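The cross-bar is above the keeper at crop (232,196) and the lever is up. I'll finish the swing and lower until it touches the ledge.

Emit:
move_arm([
  {"translation": [0, -0.3, 0.35], "turn": [0, 0, 0]},
  {"translation": [0, -0.3, 0.35], "turn": [0, 0, 0]},
  {"translation": [0, -0.04, 0.23], "turn": [0, 0, 0]},
  {"translation": [0, -0.04, 0.22], "turn": [0, 0, 0]},
  {"translation": [0, -0.04, 0.22], "turn": [0, 0, 0]},
  {"translation": [0, 0, 0], "turn": [0, 0, 0]},
  {"translation": [0, 0, 0], "turn": [0, 0, 0]},
])

```text
clock: 7.67
position: [534.7, 53.5, 212.7]
orientation: [-3.139, 0.0, 1.462]
wrist_force: [-5.0, 0.7, 5.1]
width: 11.1
grip_force: 14.0
```

Emit:
move_arm([
  {"translation": [0, -0.02, 0.1], "turn": [0, 0, 0]},
  {"translation": [0, -0.02, 0.1], "turn": [0, 0, 0]},
  {"translation": [0, 0, 0], "turn": [0, 0, 0]},
  {"translation": [0, 0, 0], "turn": [0, 0, 0]},
])

```text
clock: 8.0
position: [534.8, 53.5, 211.1]
orientation: [-3.14, 0.0, 1.462]
wrist_force: [-5.1, -0.3, 4.9]
width: 11.5
grip_force: 14.0
```

Emit:
move_arm([
  {"translation": [0, -0.02, 0.1], "turn": [0, 0, 0]},
  {"translation": [0, -0.02, 0.1], "turn": [0, 0, 0]},
  {"translation": [0, 0, 0], "turn": [0, 0, 0]},
  {"translation": [0, 0, 0], "turn": [0, 0, 0]},
])

```text
clock: 8.33
position: [534.7, 53.4, 209.5]
orientation: [-3.141, 0.0, 1.462]
wrist_force: [-4.9, 0.7, 6.3]
width: 11.4
grip_force: 14.0
```

Emit:
move_arm([
  {"translation": [0, -0.02, 0.1], "turn": [0, 0, 0]},
  {"translation": [0, -0.02, 0.1], "turn": [0, 0, 0]},
  {"translation": [0, 0, 0], "turn": [0, 0, 0]},
  {"translation": [0, 0, 0], "turn": [0, 0, 0]},
])

```text
clock: 8.67
position: [534.6, 53.5, 208.0]
orientation: [3.141, 0.0, 1.462]
wrist_force: [-4.9, -0.3, 8.2]
width: 11.4
grip_force: 14.0
```

Emit:
move_arm([
  {"translation": [0, -0.02, 0.1], "turn": [0, 0, 0]},
  {"translation": [0, -0.02, 0.1], "turn": [0, 0, 0]},
  {"translation": [0, 0, 0], "turn": [0, 0, 0]},
  {"translation": [0, 0, 0], "turn": [0, 0, 0]},
])

```text
clock: 9.0
position: [534.5, 53.5, 206.4]
orientation: [3.14, 0.0, 1.462]
wrist_force: [-5.1, -0.1, 10.1]
width: 11.2
grip_force: 14.1
```

Emit:
move_arm([
  {"translation": [0, 0.0, -0.15], "turn": [0, 0, 0]},
  {"translation": [0, 0, 0], "turn": [0, 0, 0]},
  {"translation": [0, 0, 0], "turn": [0, 0, 0]},
])

```text
clock: 9.25
position: [534.9, 53.5, 207.5]
orientation: [3.139, -0.0, 1.462]
wrist_force: [-2.9, 0.2, 7.5]
width: 11.4
grip_force: 14.0
```

Run:
```python
from h import *
from bench import r
s=r.read_state(); print(s["wrist_force"].round(1),s["grip_force"],tobin(s["position"]).round(1))
g=wristcam(r)
T=BR
for nm,v in (("seat",SEAT),("bar",SEAT+[-9,0]),("screw",SEAT+[-18,-4.4])):
    print(nm,proj(g,BR@np.array([v[0],0,v[1]])+BT).round(0))
w=g["pixels"][120:420,140:440,::-1]; cv2.imwrite("pics/w3.png",cv2.resize(w,(600,600),interpolation=2))
```

```text
[-2.9  0.2  7.5] 14.048954397439957 [ -0.7  -0.4 207.5]
seat [349. 257.]
bar [333. 257.]
screw [316. 253.]
```

View pics/w3.png

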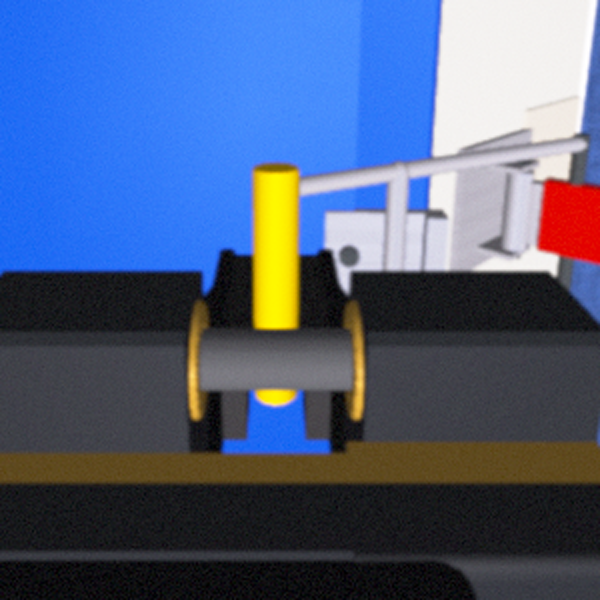

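The screw is at crop (349,257), the bar at (398,230) and the upstand from about 425 to 445. The bar is behind the upstand with a gap of roughly 5 mm, so I'll draw forward gently.

Emit:
move_arm([
  {"translation": [0, 0.06, -0.02], "turn": [0, 0, 0]},
  {"translation": [0, 0.06, -0.02], "turn": [0, 0, 0]},
  {"translation": [0, 0.06, -0.02], "turn": [0, 0, 0]},
  {"translation": [0, 0, 0], "turn": [0, 0, 0]},
])

```text
clock: 9.63
position: [535.1, 53.4, 207.5]
orientation: [-3.14, 0.001, 1.462]
wrist_force: [-6.4, 0.7, 8.1]
width: 11.2
grip_force: 14.1
```

Emit:
move_arm([
  {"translation": [0, 0.05, -0.02], "turn": [0, 0, 0]},
  {"translation": [0, 0.05, -0.02], "turn": [0, 0, 0]},
  {"translation": [0, 0, 0], "turn": [0, 0, 0]},
])

```text
clock: 9.88
position: [535.3, 53.4, 207.7]
orientation: [-3.138, 0.001, 1.462]
wrist_force: [-8.8, 0.3, 7.6]
width: 11.3
grip_force: 14.1
```

Emit:
move_arm([
  {"translation": [0, 0.05, -0.02], "turn": [0, 0, 0]},
  {"translation": [0, 0.05, -0.02], "turn": [0, 0, 0]},
  {"translation": [0, 0, 0], "turn": [0, 0, 0]},
])

```text
clock: 10.13
position: [535.5, 53.4, 207.9]
orientation: [-3.136, 0.001, 1.462]
wrist_force: [-9.7, 0.1, 9.6]
width: 11.2
grip_force: 14.1
```

Emit:
move_arm([
  {"translation": [0, 0.05, -0.02], "turn": [0, 0, 0]},
  {"translation": [0, 0.05, -0.02], "turn": [0, 0, 0]},
  {"translation": [0, 0, 0], "turn": [0, 0, 0]},
])

```text
clock: 10.38
position: [536.3, 53.4, 208.3]
orientation: [-3.135, 0.001, 1.462]
wrist_force: [-10.7, 1.1, 9.3]
width: 11.5
grip_force: 14.1
```

Emit:
move_arm([
  {"translation": [0, 0.05, -0.02], "turn": [0, 0, 0]},
  {"translation": [0, 0.05, -0.02], "turn": [0, 0, 0]},
  {"translation": [0, 0, 0], "turn": [0, 0, 0]},
])

```text
clock: 10.63
position: [537.0, 53.3, 208.6]
orientation: [-3.135, 0.001, 1.462]
wrist_force: [-11.1, 0.3, 8.9]
width: 11.2
grip_force: 14.1
```

Emit:
move_arm([
  {"translation": [0, 0.05, -0.02], "turn": [0, 0, 0]},
  {"translation": [0, 0.05, -0.02], "turn": [0, 0, 0]},
  {"translation": [0, 0, 0], "turn": [0, 0, 0]},
])

```text
clock: 10.88
position: [537.9, 53.2, 208.9]
orientation: [-3.134, 0.001, 1.462]
wrist_force: [-10.5, 1.3, 8.9]
width: 11.2
grip_force: 14.1
```

Emit:
move_arm([
  {"translation": [0, 0.05, -0.02], "turn": [0, 0, 0]},
  {"translation": [0, 0.05, -0.02], "turn": [0, 0, 0]},
  {"translation": [0, 0, 0], "turn": [0, 0, 0]},
])

```text
clock: 11.13
position: [538.8, 53.1, 209.3]
orientation: [-3.134, 0.001, 1.462]
wrist_force: [-10.6, 1.0, 9.5]
width: 11.6
grip_force: 14.1
```

Emit:
move_arm([
  {"translation": [0, 0.05, -0.02], "turn": [0, 0, 0]},
  {"translation": [0, 0.05, -0.02], "turn": [0, 0, 0]},
  {"translation": [0, 0, 0], "turn": [0, 0, 0]},
])

```text
clock: 11.38
position: [539.7, 53.0, 209.7]
orientation: [-3.134, 0.001, 1.462]
wrist_force: [-12.2, 0.6, 9.7]
width: 11.3
grip_force: 14.2
```

Emit:
move_arm([
  {"translation": [0, 0.05, -0.02], "turn": [0, 0, 0]},
  {"translation": [0, 0, 0], "turn": [0, 0, 0]},
])

```text
clock: 11.55
position: [540.1, 53.0, 209.9]
orientation: [-3.134, 0.001, 1.462]
wrist_force: [-12.2, -0.2, 10.5]
width: 11.6
grip_force: 14.2
```

Emit:
move_arm([
  {"translation": [0, 0.05, -0.02], "turn": [0, 0, 0]},
  {"translation": [0, 0, 0], "turn": [0, 0, 0]},
])

```text
clock: 11.72
position: [540.5, 53.0, 210.1]
orientation: [-3.134, 0.001, 1.463]
wrist_force: [-12.3, -0.1, 11.4]
width: 11.4
grip_force: 14.2
```

Emit:
move_arm([
  {"translation": [0, 0.05, -0.02], "turn": [0, 0, 0]},
  {"translation": [0, 0, 0], "turn": [0, 0, 0]},
])

```text
clock: 11.88
position: [541.1, 52.9, 210.3]
orientation: [-3.134, 0.001, 1.462]
wrist_force: [-13.0, 0.3, 10.3]
width: 11.4
grip_force: 14.1
```

Emit:
move_arm([
  {"translation": [0, 0.05, -0.02], "turn": [0, 0, 0]},
  {"translation": [0, 0, 0], "turn": [0, 0, 0]},
])

```text
clock: 12.05
position: [541.6, 52.8, 210.5]
orientation: [-3.134, 0.001, 1.463]
wrist_force: [-12.1, 0.7, 10.4]
width: 11.6
grip_force: 14.1
```

Emit:
move_arm([
  {"translation": [0, 0.05, -0.02], "turn": [0, 0, 0]},
  {"translation": [0, 0, 0], "turn": [0, 0, 0]},
])

```text
clock: 12.22
position: [542.0, 52.8, 210.7]
orientation: [-3.134, 0.001, 1.463]
wrist_force: [-11.3, -0.2, 10.4]
width: 11.8
grip_force: 14.1
```

Run:
```python
from h import *
from bench import r
s=r.read_state(); print(s["wrist_force"].round(1),s["grip_force"],tobin(s["position"]).round(1))
g=wristcam(r)
w=g["pixels"][160:310,240:440,::-1]; cv2.imwrite("pics/w4.png",cv2.resize(w,(800,600),interpolation=2))
```

```text
[-11.3  -0.2  10.4] 14.125587791204453 [  6.4  -0.3 210.7]
```

View pics/w4.png

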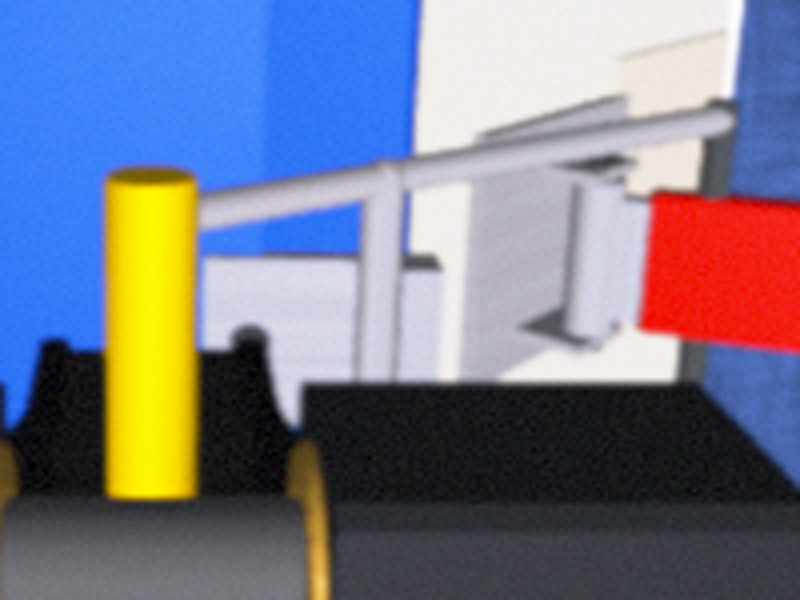

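The bar at crop x 360 to 400 is now right up against the upstand at about 402 to 440. I'll keep drawing in small steps and expect the pull to climb.

Emit:
move_arm([
  {"translation": [0, 0.05, -0.02], "turn": [0, 0, 0]},
  {"translation": [0, 0, 0], "turn": [0, 0, 0]},
])

```text
clock: 12.43
position: [542.2, 52.8, 210.8]
orientation: [-3.133, 0.002, 1.463]
wrist_force: [-12.6, 0.3, 10.2]
width: 11.3
grip_force: 14.1
```

Emit:
move_arm([
  {"translation": [0, 0.05, -0.02], "turn": [0, 0, 0]},
  {"translation": [0, 0, 0], "turn": [0, 0, 0]},
])

```text
clock: 12.6
position: [542.2, 52.8, 210.8]
orientation: [-3.132, 0.002, 1.463]
wrist_force: [-14.4, 0.4, 10.2]
width: 11.5
grip_force: 14.2
```

Emit:
move_arm([
  {"translation": [0, 0.05, -0.02], "turn": [0, 0, 0]},
  {"translation": [0, 0, 0], "turn": [0, 0, 0]},
])

```text
clock: 12.77
position: [542.3, 52.8, 210.8]
orientation: [-3.131, 0.002, 1.463]
wrist_force: [-14.4, 0.8, 10.6]
width: 11.0
grip_force: 14.2
```

The handle has stopped at x 542.3 and the pull has climbed, so the bar has caught. I'll relieve the load, then let go.

Emit:
move_arm([
  {"translation": [0, -0.1, -0.08], "turn": [0, 0, 0]},
  {"translation": [0, -0.1, -0.08], "turn": [0, 0, 0]},
  {"translation": [0, -0.1, -0.04], "turn": [0, 0, 0]},
  {"translation": [0, 0, 0], "turn": [0, 0, 0]},
])

```text
clock: 13.1
position: [542.1, 52.7, 212.5]
orientation: [-3.137, 0.0, 1.462]
wrist_force: [-6.3, 1.5, 0.9]
width: 11.1
grip_force: 14.0
```

Emit:
move_arm([
  {"translation": [0, -0.12, 0], "turn": [0, 0, 0]},
  {"translation": [0, 0, 0], "turn": [0, 0, 0]},
])

```text
clock: 13.27
position: [542.0, 52.6, 212.9]
orientation: [-3.14, -0.0, 1.462]
wrist_force: [-3.8, 2.0, 0.3]
width: 11.4
grip_force: 14.0
```

Emit:
move_arm([
  {"translation": [0, 0, 0], "turn": [0, 0, 0]},
  {"translation": [0, 0, 0], "turn": [0, 0, 0]},
  {"translation": [0, 0, 0], "turn": [0, 0, 0]},
  {"translation": [0, 0, 0], "turn": [0, 0, 0]},
  {"translation": [0, 0, -0.5], "turn": [0, 0, 0]},
  {"translation": [0, 0, -1], "turn": [0, 0, 0]},
  {"translation": [0, 0, -2], "turn": [0, 0, 0]},
  {"translation": [0, 0, -2], "turn": [0, 0, 0]},
  {"translation": [0, 0, -2], "turn": [0, 0, 0]},
  {"translation": [0, 0, -2], "turn": [0, 0, 0]},
  {"translation": [0, 0, 0], "turn": [0, 0, 0]},
], jaw=0.3)

```text
clock: 14.18
position: [544.8, 53.1, 313.8]
orientation: [3.133, -0.001, 1.462]
wrist_force: [0.6, 0.4, 0.2]
width: 25.9
grip_force: 0.0
```

Run:
```python
from h import *
from bench import r
s=r.read_state(); print(s["wrist_force"].round(1),s["joint_pos"].round(2),tobin(s["position"]).round(1))
g=wristcam(r); cv2.imwrite("pics/w5.png",g["pixels"][:,:,::-1])
fs=[r.grab_frame(n) for n in("scene","top")]
for nm,fn in (("yellow",lambda R,G,B:(R>170)&(G>130)&(B<90)),("red",lambda R,G,B:(R>150)&(G<125)&(B<125))):
    ps=[]
    for f,roi in zip(fs+[g],[(235,150,360,300),(195,130,330,300),(0,0,560,300)]):
        im=f["pixels"].astype(int);m=fn(im[...,0],im[...,1],im[...,2]).astype(np.uint8)*255;k=m*0;x0,y0,x1,y1=roi;k[y0:y1,x0:x1]=m[y0:y1,x0:x1]
        ps.append(cen(k)if k.any() else None)
    print(nm,[(p[0].round(1).tolist(),int(p[1])) if p else None for p in ps])
    i=[j for j in (0,1,2) if ps[j] and ps[j][1]>60 and j!=2]
    if len(i)>1: X,e=tri([fs[j] for j in i],[ps[j][0] for j in i]);print(tobin(X).round(1),np.round(e,1))
c=fs[0]["pixels"][150:300,240:356,::-1]; cv2.imwrite("pics/s5.png",cv2.resize(c,(464,600),interpolation=2))
w=g["pixels"][100:320,190:480,::-1];cv2.imwrite("pics/sw5.png",np.hstack([cv2.resize(c,(340,440),interpolation=2),cv2.resize(w,(460,440),interpolation=2)]))
```

```text
[0.6 0.4 0.2] [ 0.6   0.13 -0.81  1.58  0.1   1.47 -0.33] [9.100e+00 3.000e-01 3.138e+02]
yellow [([296.4, 185.0], 69), ([322.5, 138.0], 2), ([273.0, 209.5], 981)]
red [([302.4, 243.5], 174), ([296.0, 137.0], 1), ([384.2, 194.6], 1311)]
```

View pics/sw5.png

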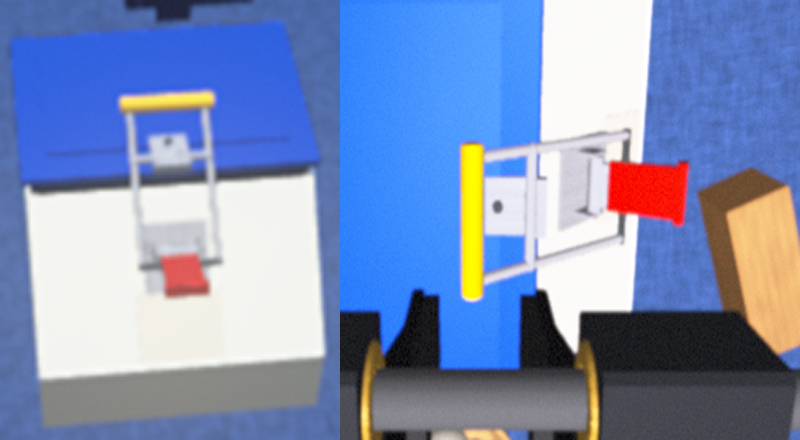

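The bar sits behind the upstand, the handle is released at (167,102) and the lever points a bit up and forward at (185,275). I'll move over the lever with the gripper turned a quarter and shut.

Emit:
move_arm([
  {"translation": [0, 2.73, 0], "turn": [0, 0, 0]},
  {"translation": [0, 2.73, 0], "turn": [0, 0, 0]},
  {"translation": [0, 2.73, 0], "turn": [0, 0, 0]},
  {"translation": [0, 2.7, 0], "turn": [0, 0, 0]},
  {"translation": [0, 0, 0], "turn": [0, 0, 0.1122]},
  {"translation": [0, 0, 0], "turn": [0, 0, 0.1122]},
  {"translation": [0, 0, 0], "turn": [0, 0, 0.1122]},
  {"translation": [0, 0, 0], "turn": [0, 0, 0.1122]},
  {"translation": [0, 0, 0], "turn": [0, 0, 0.1122]},
  {"translation": [0, 0, 0], "turn": [0, 0, 0.1122]},
  {"translation": [0, 0, 0], "turn": [0, 0, 0.1122]},
  {"translation": [0, 0, 0], "turn": [0, 0, 0.1122]},
  {"translation": [0, 0, 0], "turn": [0, 0, 0.1122]},
  {"translation": [0, 0, 0], "turn": [0, 0, 0.1122]},
  {"translation": [0, 0, 0], "turn": [0, 0, 0.1122]},
  {"translation": [0, 0, 0], "turn": [0, 0, 0.1122]},
  {"translation": [0, 0, 0], "turn": [0, 0, 0.1122]},
  {"translation": [0, 0, 0], "turn": [0, 0, 0.1122]},
  {"translation": [0, 0, 0], "turn": [0, 0, 0]},
  {"translation": [0, 0, 0], "turn": [0, 0, 0]},
], jaw=0)

```text
clock: 16.0
position: [650.5, 40.6, 307.4]
orientation: [3.141, 0.002, -0.106]
wrist_force: [0.5, -0.1, 0.2]
width: 0.1
grip_force: 0.0
```

Run:
```python
from h import *
from bench import r
s=r.read_state(); print(s["wrist_force"].round(1),s["width"],s["orientation"].round(3),s["joint_pos"].round(2),tobin(s["position"]).round(1))
g=wristcam(r);cv2.imwrite("pics/w6.png",g["pixels"][:,:,::-1]); fs=[r.grab_frame("scene"),g]
print("cam",tobin(-np.array(g["R"]).T@g["t"]).round(0))
ps=[]
for f,roi in zip(fs,[(235,150,360,300),(0,0,560,420)]):
    im=f["pixels"].astype(int);m=((im[...,0]>130)&(im[...,1]<125)&(im[...,2]<125)&(im[...,0]-im[...,1]>80)).astype(np.uint8)*255;k=m*0;x0,y0,x1,y1=roi;k[y0:y1,x0:x1]=m[y0:y1,x0:x1]
    if k.any(): c,a=cen(k);ps.append(c);print(c.round(1),a,cv2.boxPoints(cv2.minAreaRect(big(k))).round(0).tolist())
if len(ps)==2: X,e=tri(fs,ps);print("red",tobin(X).round(1),np.round(e,1))
for e in(.1,.3,.5): print(e,[proj(f,BR@np.array([81.3+54*np.cos(e),0,127.7+54*np.sin(e)])+BT).round(0).tolist() for f in fs])
```

```text
[ 0.5 -0.1  0.2] 0.08106023379798735 [ 3.141e+00  2.000e-03 -1.060e-01] [ 0.3   0.35 -0.54  1.32  0.18  1.51 -1.9 ] [115.5  -0.7 307.4]
cam [193.   0. 451.]
[302.2 243.1] 150 [[295.0, 238.0], [309.0, 236.0], [310.0, 248.0], [296.0, 249.0]]
[275.6 197.9] 1152 [[260.0, 178.0], [291.0, 178.0], [291.0, 219.0], [260.0, 219.0]]
red [117.2   1.  147.3] [1. 1.]
0.1 [[303.0, 255.0], [278.0, 176.0]]
0.3 [[303.0, 251.0], [278.0, 181.0]]
0.5 [[303.0, 246.0], [278.0, 187.0]]
```

View pics/w6.png

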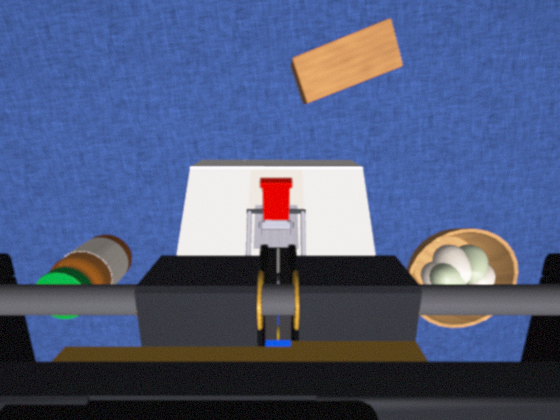

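The closed fingers are behind the lever tip, with the red lever at (276,198) and aligned with the gripper. The lever stands about 0.4 rad above level. I'll descend to just above it.

Emit:
move_arm([
  {"translation": [0, 0, 1.5], "turn": [0, 0, 0]},
  {"translation": [0, 0, 1.5], "turn": [0, 0, 0]},
  {"translation": [0, 0, 1.5], "turn": [0, 0, 0]},
  {"translation": [0, 0, 1.5], "turn": [0, 0, 0]},
  {"translation": [0, 0, 1.5], "turn": [0, 0, 0]},
  {"translation": [0, 0, 1.5], "turn": [0, 0, 0]},
  {"translation": [0, 0, 1.5], "turn": [0, 0, 0]},
  {"translation": [0, 0, 1.5], "turn": [0, 0, 0]},
  {"translation": [0, 0, 0.5], "turn": [0, 0, 0]},
  {"translation": [0, 0, 0], "turn": [0, 0, 0]},
  {"translation": [0, 0, 0], "turn": [0, 0, 0]},
])

```text
clock: 17.02
position: [651.0, 40.7, 183.7]
orientation: [-3.141, -0.0, -0.108]
wrist_force: [0.3, -0.1, 1.0]
width: 0.3
grip_force: 0.0
```

Emit:
move_arm([
  {"translation": [0, 0, 0.2], "turn": [0, 0, 0]},
  {"translation": [0, 0, 0.2], "turn": [0, 0, 0]},
  {"translation": [0, 0, 0.2], "turn": [0, 0, 0]},
  {"translation": [0, 0, 0.2], "turn": [0, 0, 0]},
  {"translation": [0, 0, 0], "turn": [0, 0, 0]},
])

```text
clock: 17.43
position: [650.7, 40.6, 175.1]
orientation: [3.141, 0.0, -0.109]
wrist_force: [-0.4, 0.3, 1.0]
width: 0.7
grip_force: 0.0
```

Emit:
move_arm([
  {"translation": [0.05, 0, 0.2], "turn": [0, 0, 0]},
  {"translation": [0.05, 0, 0.2], "turn": [0, 0, 0]},
  {"translation": [0.05, 0, 0.2], "turn": [0, 0, 0]},
  {"translation": [0.05, 0, 0.2], "turn": [0, 0, 0]},
  {"translation": [0, 0, 0], "turn": [0, 0, 0]},
])

```text
clock: 17.85
position: [653.5, 40.4, 168.0]
orientation: [-3.142, -0.001, -0.109]
wrist_force: [0.2, 0.0, 3.7]
width: 0.7
grip_force: 1.6
```

Emit:
move_arm([
  {"translation": [0.06, 0, 0.2], "turn": [0, 0, 0]},
  {"translation": [0.06, 0, 0.2], "turn": [0, 0, 0]},
  {"translation": [0.06, 0, 0.2], "turn": [0, 0, 0]},
  {"translation": [0.06, 0, 0.2], "turn": [0, 0, 0]},
])

```text
clock: 18.18
position: [656.2, 40.1, 160.8]
orientation: [3.142, -0.002, -0.109]
wrist_force: [-0.5, -1.1, 7.9]
width: 0.6
grip_force: 3.6
```

Emit:
move_arm([
  {"translation": [0.06, 0, 0.2], "turn": [0, 0, 0]},
  {"translation": [0.06, 0, 0.2], "turn": [0, 0, 0]},
  {"translation": [0.06, 0, 0.2], "turn": [0, 0, 0]},
  {"translation": [0.06, 0, 0.2], "turn": [0, 0, 0]},
])

```text
clock: 18.52
position: [657.9, 40.0, 152.7]
orientation: [3.141, -0.001, -0.109]
wrist_force: [-2.8, -1.1, 8.5]
width: 0.4
grip_force: 4.0
```

Emit:
move_arm([
  {"translation": [0.05, 0, 0.2], "turn": [0, 0, 0]},
  {"translation": [0.05, 0, 0.2], "turn": [0, 0, 0]},
  {"translation": [0.05, 0, 0.2], "turn": [0, 0, 0]},
  {"translation": [0.05, 0, 0.2], "turn": [0, 0, 0]},
])

```text
clock: 18.85
position: [658.6, 39.9, 145.1]
orientation: [3.141, 0.002, -0.109]
wrist_force: [-7.3, 0.1, 12.2]
width: 0.3
grip_force: 5.6
```

Emit:
move_arm([
  {"translation": [-0.05, 0, 0.2], "turn": [0, 0, 0]},
  {"translation": [-0.05, 0, 0.2], "turn": [0, 0, 0]},
  {"translation": [0, 0, 0.2], "turn": [0, 0, 0]},
])

```text
clock: 19.1
position: [658.4, 40.0, 139.2]
orientation: [3.141, -0.0, -0.109]
wrist_force: [-3.2, 0.5, 10.7]
width: 0.4
grip_force: 4.3
```

Emit:
move_arm([
  {"translation": [0, 0, 0.2], "turn": [0, 0, 0]},
  {"translation": [0, 0, 0.2], "turn": [0, 0, 0]},
  {"translation": [0, 0, 0.2], "turn": [0, 0, 0]},
])

```text
clock: 19.35
position: [659.2, 40.1, 132.9]
orientation: [-3.141, -0.002, -0.109]
wrist_force: [-1.3, 0.6, 7.7]
width: 0.6
grip_force: 2.7
```

Emit:
move_arm([
  {"translation": [0.05, 0, 0.2], "turn": [0, 0, 0]},
  {"translation": [0.05, 0, 0.2], "turn": [0, 0, 0]},
  {"translation": [0, 0, 0.2], "turn": [0, 0, 0]},
])

```text
clock: 19.6
position: [660.2, 39.9, 126.0]
orientation: [-3.141, -0.001, -0.109]
wrist_force: [-1.1, 0.9, 2.8]
width: 0.1
grip_force: 1.4
```

Emit:
move_arm([
  {"translation": [-0.08, 0, 0.2], "turn": [0, 0, 0]},
  {"translation": [-0.08, 0, 0.2], "turn": [0, 0, 0]},
  {"translation": [-0.08, 0, 0.2], "turn": [0, 0, 0]},
])

```text
clock: 19.85
position: [656.7, 39.9, 118.5]
orientation: [3.141, 0.001, -0.109]
wrist_force: [-0.4, -0.6, 0.5]
width: 0.3
grip_force: 0.1
```

Emit:
move_arm([
  {"translation": [-0.13, 0, 0.13], "turn": [0, 0, 0]},
  {"translation": [-0.13, 0, 0.13], "turn": [0, 0, 0]},
  {"translation": [-0.13, 0, 0.13], "turn": [0, 0, 0]},
  {"translation": [0, 0, 0], "turn": [0, 0, 0]},
])

```text
clock: 20.18
position: [653.6, 40.1, 115.7]
orientation: [3.141, -0.001, -0.109]
wrist_force: [0.3, -0.4, 0.5]
width: 0.5
grip_force: 0.5
```

Run:
```python
from h import *
from bench import r
s=r.read_state(); print(s["wrist_force"].round(1),tobin(s["position"]).round(1))
fs=[r.grab_frame("scene")]
im=fs[0]["pixels"].astype(int);m=((im[...,0]>130)&(im[...,1]<125)&(im[...,2]<125)&(im[...,0]-im[...,1]>80)).astype(np.uint8)*255;k=m*0;k[150:300,235:360]=m[150:300,235:360]
c,a=cen(k);print(c.round(1),a,cv2.boundingRect(big(k)))
for e in(-.6,-.785,-.985): print(e,[proj(fs[0],BR@np.array([81.3+54*np.cos(e),0,127.7+54*np.sin(e)])+BT).round(1).tolist()])
q=corners(fs[0]["pixels"],(235,150,360,225),195);print(q.round(1).tolist())
```

```text
[ 0.3 -0.4  0.5] [118.7  -0.8 115.7]
[295.5 259.5] 4 (295, 259, 2, 2)
-0.6 [[302.0, 262.2]]
-0.785 [[301.5, 261.9]]
-0.985 [[300.9, 260.6]]
[[283.29998779296875, 160.3000030517578], [281.3999938964844, 213.8000030517578], [246.89999389648438, 211.10000610351562], [243.5, 162.8000030517578]]
```

Emit:
move_arm([
  {"translation": [0.8, 0, -0.5], "turn": [0, 0, 0]},
  {"translation": [1, 0, -1], "turn": [0, 0, 0]},
  {"translation": [0.5, 0, -2], "turn": [0, 0, 0]},
  {"translation": [0, 0, -2.5], "turn": [0, 0, 0]},
  {"translation": [0, 0, -3], "turn": [0, 0, 0]},
  {"translation": [0, 0, -3], "turn": [0, 0, 0]},
  {"translation": [0, 0, -3], "turn": [0, 0, 0]},
  {"translation": [0, 0, -3], "turn": [0, 0, 0]},
  {"translation": [0, 3, 0], "turn": [0, 0, 0]},
  {"translation": [0, 3, 0], "turn": [0, 0, 0]},
  {"translation": [0, 3, 0], "turn": [0, 0, 0]},
  {"translation": [0, 3, 0], "turn": [0, 0, 0]},
  {"translation": [0, 3, 0], "turn": [0, 0, 0]},
  {"translation": [0, 3, 0], "turn": [0, 0, 0]},
  {"translation": [0, 3, 0], "turn": [0, 0, 0]},
  {"translation": [0, 3, 0], "turn": [0, 0, 0]},
  {"translation": [0, 3, 0], "turn": [0, 0, 0]},
  {"translation": [0, 0, 0], "turn": [0, 0, 0]},
])

```text
clock: 21.73
position: [644.3, -240.2, 294.4]
orientation: [3.136, 0.002, -0.12]
wrist_force: [-0.8, -1.4, -0.7]
width: 0.4
grip_force: 0.0
```

Run:
```python
from h import *
from bench import r
s=r.read_state(); print(s["wrist_force"].round(1),s["clock"],tobin(s["position"]).round(1))
old=[np.load(f"pics/{n}0.npy",allow_pickle=True).item() for n in("scene","top")]
fs=[r.grab_frame(n) for n in("scene","top")]
rois=[(235,150,360,300),(195,130,330,300)]
for nm,fn in (("yellow",lambda R,G,B:(R>170)&(G>130)&(B<90)),("red",lambda R,G,B:(R>120)&(R-G>70)&(R-B>70))):
    ps=[]
    for f,roi in zip(fs,rois):
        im=f["pixels"].astype(int);m=fn(im[...,0],im[...,1],im[...,2]).astype(np.uint8)*255;k=m*0;x0,y0,x1,y1=roi;k[y0:y1,x0:x1]=m[y0:y1,x0:x1]
        if k.any(): c,a=cen(k);ps.append(c);print(nm,c.round(1),a,cv2.boundingRect(big(k)))
    if len(ps)>1: X,e=tri(fs,ps);print(tobin(X).round(1),np.round(e,1))
for f,o,roi in zip(fs,old,[(235,150,360,225),(195,190,330,300)]):
    print("lid",corners(f["pixels"],roi,195).round(1).tolist()); 
for th in(.077,.03,0,-.03):
    print(th,[[proj(f,BR@np.array([-110+153*np.cos(th)-8*np.sin(th),y,152+8*np.cos(th)+153*np.sin(th)])+BT).round(1).tolist() for y in(104,-104)] for f in fs])
# bystanders: image differences
for n,f,o,rs in zip(("scene","top"),fs,old,([(150,200,220,262),(370,185,425,245),(235,305,305,360)],[(332,215,400,282),(138,200,182,240),(280,115,332,152)])):
    print(n,[float(np.abs(f["pixels"][y0:y1,x0:x1].astype(int)-o["pixels"][y0:y1,x0:x1]).mean().round(2)) for x0,y0,x1,y1 in rs])
```

```text
[-0.8 -1.4 -0.7] 21.7333 [ 139.9 -280.4  294.4]
yellow [293.1 190.1] 11 (289, 190, 10, 2)
yellow [262.  218.5] 65 (249, 216, 28, 5)
[ 12.3  -2.9 188.7] [4. 4.]
red [300.8 250.4] 231 (295, 241, 13, 20)
red [267.7 183.1] 75 (262, 180, 12, 8)
[1.021e+02 1.000e-01 1.051e+02] [0.2 0.2]
lid [[335.79998779296875, 156.89999389648438], [347.8999938964844, 207.60000610351562], [247.39999389648438, 214.8000030517578], [243.3000030517578, 163.3000030517578]]
lid [[215.10000610351562, 201.6999969482422], [313.3999938964844, 212.5], [307.20001220703125, 278.8999938964844], [268.5, 295.20001220703125], [206.6999969482422, 268.79998779296875]]
0.077 [[[349.1, 202.8], [246.2, 210.0]], [[214.8, 200.1], [313.6, 210.8]]]
0.03 [[[348.8, 205.4], [246.4, 212.7]], [[215.3, 200.2], [313.3, 210.8]]]
0 [[[348.6, 207.1], [246.5, 214.3]], [[215.6, 200.4], [313.1, 211.0]]]
-0.03 [[[348.4, 208.7], [246.6, 215.9]], [[215.9, 200.6], [312.9, 211.1]]]
scene [8.59, 7.74, 8.23]
top [1.79, 1.8, 3.2]
```

The lid reads about 0, so it is tight. The lever lies at its stop, the bail is hooked, and the arm is clear, so I'll hand the job in.

```bash
python3 -c "
from bench import r
print(r.close_job())"
```

```text
the job is handed in; nothing more can be done
None
```

The job is handed in at about 22 s: the bail is hooked on the upstand, the lever is past centre at its stop, the lid measures about 0 rad, and the arm never went near the bowl, jar or carton; the hand-in returned no verdict.

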